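Tap a seized carrier free of its test fixture

TASK

The carrier plate has seized in the guides of the small test fixture. Take the soft-face mallet and loosen the carrier with light taps on the two ends of its rear edge in turn, left and right, driving it out forwards under the bridge until it runs free; then stand the mallet back on its head on the bench, and draw the carrier by its black grip forwards out of the guides, leaving it flat on the front of the fixture's base plate. Never touch the carrier with the gripper before it is free, never tap or push it harder than a light tap (25 N), and leave the rest of the bench alone.

Things in the scene. Friction and masses are not known exactly. Their poses are not given: they have to be found in the camera images.
- fixture: test fixture, fixed to the bench: aluminium base plate 110 x 116 x 8 mm carrying two guide rails, a bridge across them and a black connector block at the rear. Origin: underside of the plate, midway between the guides; x points forwards, the way the carrier comes out (roughly away from the robot), y left, z up. The plate reaches from x = -50 to +60 mm, y = -58 to +58 mm
- guides (a point): middle of the channel between the guide rails, on the base plate, above the fixture's origin. Rails: from fixture x = -20 to +10 mm, inner walls 43 mm to each side, 27.5 mm high. From x = -20 to 0 steel strips on them, top 32.5 mm above the bench, overhang the carrier's edges in to 40 mm from the middle. At x = 0 a sprung plunger in each wall presses on the carrier's edge with about 12 N
- bridge (a point): middle of the underside of the bridge, 67 mm above the bench. The bridge is 16 mm wide (fixture x = 0 to +16 mm) and spans the guides on posts standing 46 mm to each side; its top is 75 mm, the pins on it 92 mm above the bench
- connector (a point): top middle of the black connector block behind the carrier: 13 mm (x) by 14 mm (y), its top 30 mm above the bench. It bars the middle of the carrier's rear edge, so only the left and right ends can be tapped; lift the mallet over it to change sides
- carrier: the stuck part: aluminium plate 38 mm (x, along the guides) x 84 mm (y) x 24 mm thick with a black grip on top. Origin: centre of its underside, 8 mm above the bench; axes as the fixture's when straight. Its middle starts at fixture x = -6 to 0 mm. Past x = +21 mm the plungers no longer hold it and it is free; past +30 mm it is clear of the guides, past +35 mm of the bridge. 0.26 to 0.4 kg
- land_left (a point): where to tap the left end: on the carrier's rear face, 24 mm left of its middle, 25 mm above the bench. With 1 mm play each side, a light tap (17 to 21 N) on one end only turns the carrier: that end comes forwards 3 to 12 mm, then the carrier wedges across the guides and the force climbs at once; then only a tap on the other end moves it on. About five to nine taps free it
- land_right (a point): where to tap the right end: on the carrier's rear face, 24 mm right (-y) of its middle, 25 mm above the bench; it behaves like the left end
- carrier_grip (a point): middle of the black grip block on the carrier: 12 mm (x) by 30 mm (y), 32 mm high, its top 56 mm above the carrier's underside (this point is 10 mm below that top), 9 mm in front of the carrier's middle. Under the bridge at the start, in front of it when the carrier is free
- mallet: small soft-face mallet, 0.2 kg, stood on its head, handle up. Origin: underside of the head. The head lies along x, 80 mm long: round, domed white nylon faces 22 mm across at x = -40 and +40 mm (use either), centred 12 mm above the origin; its dark middle is 42 x 26 mm, 24 mm high, flat on top and below. The wooden handle, 18 mm (x) by 16 mm (y), rises straight to 113 mm above the origin
- mallet_grip (a point): point on the handle's middle line, 45 mm above the underside of the mallet's head: a good place to grip it, low on the handle; with the fingertips set down on the flat top of the head (24 mm) the mallet cannot rock in the grip
- wick: small spool of solder wick, 39 mm across, 14 mm high, lying flat to the right of the fixture; not to be disturbed. Origin: centre of its underside
- wool_pot: small black pot of brass wool, 63 mm across, 69 mm high, standing in the steel tray at the left; not to be disturbed. Origin: centre of its underside

How it is judged:
By the outcome, as a careful person would: the job done as asked, in the order asked, and still so for the second after the job is handed in, with the robot touching nothing.
It also fails if it takes over 72 s, if anything falls off the work surface, if the arm or the gripper's body presses on something with over 40 N, if the wrist force passes 120 N, or if a joint passes its speed limit or range.

ROBOT

A 6-joint arm with a two-finger parallel gripper is mounted at the origin on a cart in front of the work surface, level with it; the furniture and walls round the work are solid. World frame = base frame: x ahead of the robot, y to its left, z up, the work surface at z = 0. Lengths are in m, angles in rad, forces in N, time in s.
With the tool pointing down it reaches from about 0.375 to 0.9 m from the base axis. Payload 3.1 kg.
Tool frame: the origin (TCP) lies on the mounting face of the last link; the fingertips stand 182 mm ahead of it and the grasp point (between the pads) lies 164 mm ahead of it (tips_ahead is the distance from the TCP to the fingertips, in m); z points along the fingers, y is the line along which they close (so a half turn about z gives the same grasp; the last joint's range is limited). The gripper opens to 87 mm and grips with 3 to 60 N. Pads are 19 mm wide; open, the fingers measure 117 mm over their backs; the gripper's body (75 mm by 190 mm) begins 51 mm behind the grasp point.
Start: joints at [0.928, 0.527, 1.433, -0, 1.181, -0.178], TCP at [0.28, 0.559, 0.405] pointing down, gripper open.
Joint ranges: [-3.08, 3.08], [-0.75, 2.2], [0.22, 2.44], [-1.43, 4.57], [0, 2.65], [-2.85, 2.85]. Speed limits (rad/s): [2.79, 2.79, 3.14, 3.14, 3.14, 3.14].

INTERFACE

Orientations are given as a unit quaternion [x, y, z, w].
In Python, from station import sense, read_camera, camera_model, sign_off, tips_ahead gives the robot as it stands. The module is installed in compiled form; this text tells all that it offers.
- The arm moves only by the tool move_arm, never from a script. Its argument "motion" is one flat list of numbers, 5 for each row, row after row: the finger opening in mm, from 0 to 87, then the shift along the tool's x, y, z in mm, then the turn about the tool's z in degrees. In form: [claw, tx, ty, tz, roll, claw, tx, ty, tz, roll, ...]. A call has 1 to 12 rows; each row shifts and turns the commanded pose from where the row before left it, along the tool's axes as they then stand; what a row does not reach is not made up. A row lasts 1/12 s, in which the tool goes at most 41.7 mm and 7.16 degrees, less where a joint would pass 70% of its speed; a pose out of reach is approached as far as the arm can. A call with a gripper value outside its range is refused whole. The fingers move at their own pace and stop on an object; "squeeze" is the grip in N (left out, the last holds). Time passes only in rows, so rows that do not move let the fingers close. It gives the time, the measured TCP pose, the force, the opening and the grip force at its end, in the units of the state.
- sense(): the state, without advancing time (a new reading comes with each control period).
- read_camera(name): name is "scene" or "top"; returns the picture (384x512x3 uint8, red, green, blue); there is no depth.
- camera_model(name): a dict with "camera_matrix" (3x3 intrinsics, pixels), "extrinsics" (4x4, takes a point from world to camera coordinates). Camera axes: x right, y down, z forward; pixel columns grow to the right and rows downward; lengths in m; the calibration is good to about 2 mm. A picture is of the moment at which its call begins. camera_model takes no time and is no camera call.
- sign_off(): hands the job in; it is judged then, once.
The state is a dict: "t": time; "joint_positions": joint angles; "qvel": joint speeds; "joint_efforts": joint torques, N m; "tool_pos": TCP position; "tcp_rot": TCP orientation; "ft_force": force on the tool from outside, world axes, zero at the start; "wrist_torque": the same for the moment, N m; "finger_gap": opening from 0.0 (shut) to 1.0 (fully open); "grip_force": force on a finger pad.
Only numpy, scipy, OpenCV 4.12 (cv2) and the standard library are available. Lean on these libraries where they do the work, as an engineer would, in place of code of your own. Each camera call takes 0.05 s, during which the arm holds its last target. There are 200 camera calls.

## Working session

There is one attempt and no reset: what is moved stays moved. The work goes in short steps, Python scripts to look and compute and a tool call to move; the robot and the scene stay as the last step left them, time stands still between calls to the robot, and variables do not carry over. Pictures are saved under pics/ and viewed, at most 10 in all, crops included, and the job is handed in when it is done.

Besides the shell and the picture viewer there is one more tool, called after ">>>" as name(argument=value, ...), one argument or row to a line, values as JSON. move_arm: Moves the arm, as the interface text tells. Its arguments: {"type":"object","properties":{"motion":{"type":"array"},"squeeze":{"type":"number"}},"required":["motion"]}

```bash
mkdir -p pics; python3 - <<'E'
from station import *
import cv2,numpy as np
np.set_printoptions(precision=4,suppress=True)
for n in("scene","top"):
    im=read_camera(n); cv2.imwrite(f"pics/{n}0.png",cv2.resize(im[:,:,::-1],(800,600),interpolation=cv2.INTER_CUBIC)); np.save(n+"0.npy",im)
    m=camera_model(n); print(n,m["camera_matrix"],m["extrinsics"])
print(sense(),tips_ahead)
E
```

```text
scene [[346.7288   0.     255.3245]
 [  0.     346.7288 196.6336]
 [  0.       0.       1.    ]] [[ 0.7624 -0.647  -0.0131 -0.1027]
 [-0.4159 -0.4743 -0.7759  0.3875]
 [ 0.4958  0.597  -0.6307  0.4704]
 [ 0.      0.      0.      1.    ]]
top [[466.876    0.     254.7294]
 [  0.     466.876  196.6188]
 [  0.       0.       1.    ]] [[ 0.0023 -0.9994  0.0347  0.3259]
 [-0.9981 -0.0044 -0.0614  0.4184]
 [ 0.0616 -0.0345 -0.9975  0.8956]
 [ 0.      0.      0.      1.    ]]
{'t': 0.1, 'joint_positions': array([ 0.9285,  0.5284,  1.4338, -0.    ,  1.1814, -0.1785]), 'qvel': array([ 0.0012, -0.0003, -0.0036, -0.0007, -0.0003, -0.0002]), 'joint_efforts': array([ -0.0004, -44.0987, -17.715 ,   0.0634,   0.0534,  -0.0001]), 'tool_pos': array([0.2794, 0.5587, 0.4039]), 'tcp_rot': array([ 0.2298,  0.9732, -0.0009, -0.0004]), 'ft_force': array([ 0.3182,  0.0491, -1.0528]), 'wrist_torque': array([-0.0152,  0.0168, -0.0291]), 'grip_force': 0.0, 'finger_gap': 1.0020355442729023} 0.1822
```

View pics/scene0.png

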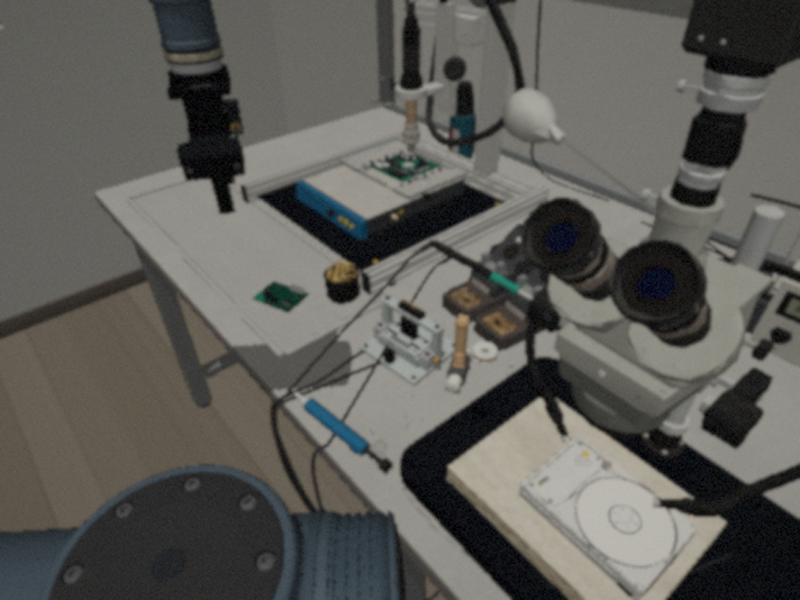

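View pics/top0.png

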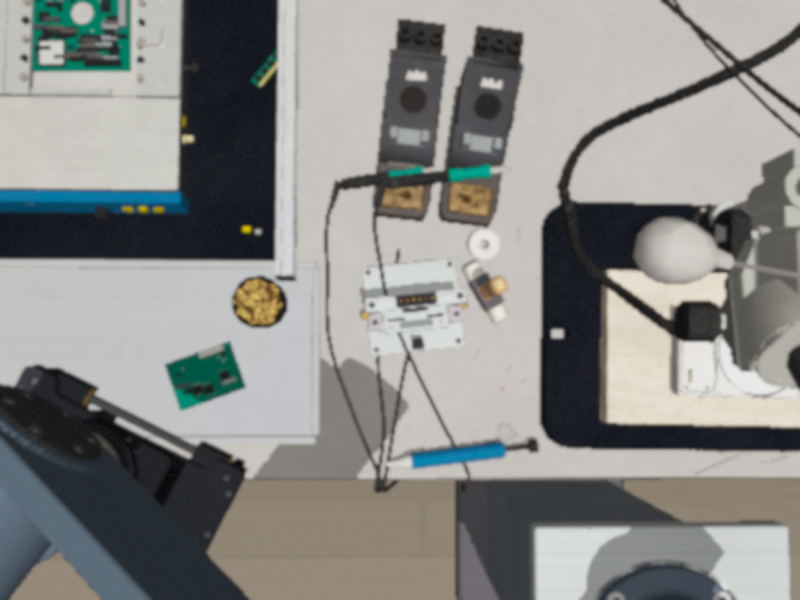

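The top view shows the fixture round (415,305) of 800x600, the mallet at (485,290), the wick at (484,243), and the pot at (258,301). In the scene view the fixture is at (405,340) and the mallet at (458,350). I'll crop closer next.

```bash
python3 - <<'E'
import cv2,numpy as np
a=np.load("top0.npy")[150:240,222:342,::-1]; b=np.load("scene0.npy")[180:270,215:335,::-1]
cv2.imwrite("pics/c1.png",cv2.resize(a,None,fx=6.66,fy=6.66,interpolation=cv2.INTER_CUBIC))
cv2.imwrite("pics/c2.png",cv2.resize(b,None,fx=6.66,fy=6.66,interpolation=cv2.INTER_CUBIC))
E
```

```text
(no output)
```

View pics/c1.png

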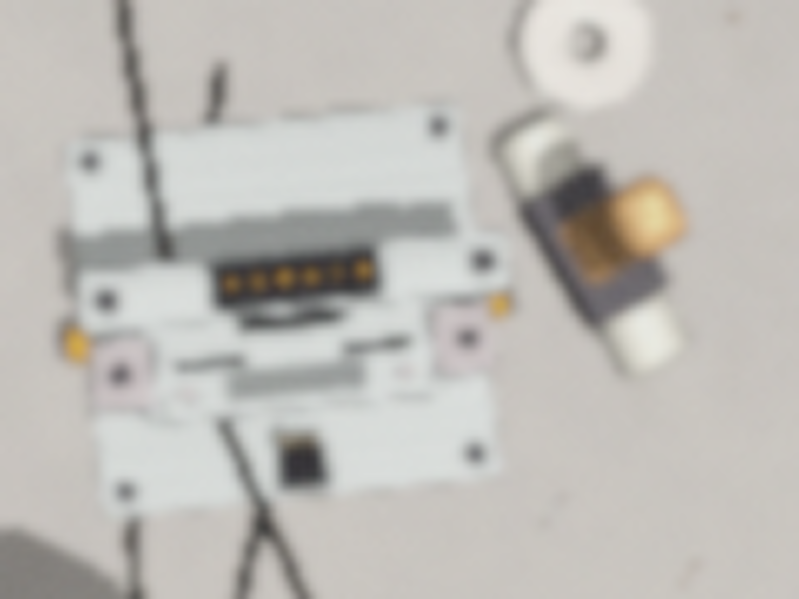

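View pics/c2.png

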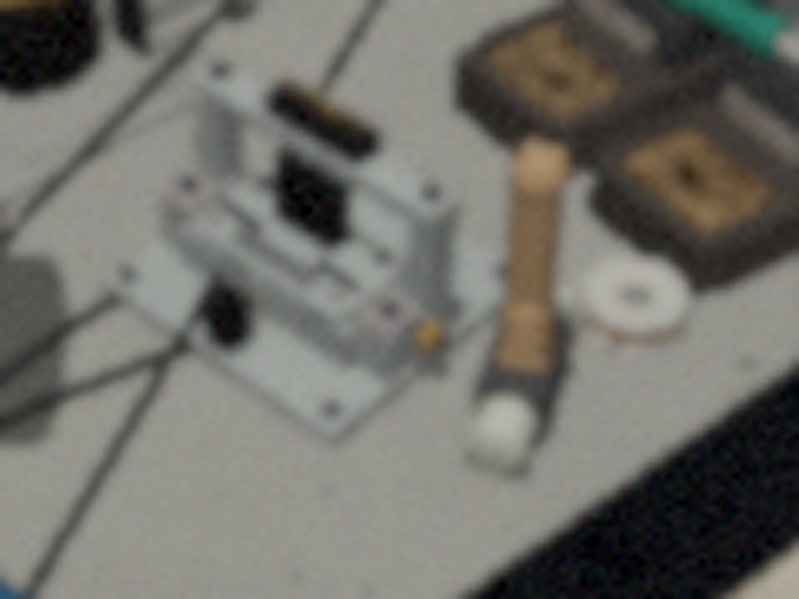

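Crop 1 has the base plate corners at (70,140), (458,105), (500,470) and (110,515). The mallet's white faces are at (535,150) and (648,340), its handle top at (650,216), the connector at (300,460), and the wick at (588,42). Next I'll compute the poses.

```bash
cat > h.py <<'E'
import numpy as np,cv2
from station import *
from scipy.spatial.transform import Rotation as R
np.set_printoptions(precision=4,suppress=True)
def ray(n,uv,z):
    m=camera_model(n);K=m["camera_matrix"];E=m["extrinsics"];r=E[:3,:3];c=-r.T@E[:3,3]
    d=r.T@np.linalg.inv(K)@np.array([uv[0],uv[1],1.]);return (c+d*(z-c[2])/d[2])[:2]
def proj(n,p):
    m=camera_model(n);q=m["camera_matrix"]@(m["extrinsics"]@np.r_[p,1])[:3];return q[:2]/q[2]
def crop(p,o=(222,150),s=6.66): return np.array(p)/s+np.array(o)-.5+.5/s
def st():
    s=sense();r=R.from_quat(s["tcp_rot"]).as_matrix()
    print("t",round(s["t"],2),"tcp",s["tool_pos"],"yaw_toolx",np.degrees(np.arctan2(r[1,0],r[0,0])).round(2),"z",r[:,2],"F",s["ft_force"],"T",s["wrist_torque"],"gap",s["finger_gap"]*87,s["grip_force"]);return s,r
E
python3 - <<'E'
from h import *
# plate contour by mask? use corners + screws
C=[(70,140),(458,105),(500,470),(110,515)];S=[(90,160),(438,125),(475,453),(125,491)]
m=np.array([[60,58],[60,-58],[-50,-58],[-50,58]])/1000
W=np.array([ray("top",crop(p),.008) for p in C]);print(W,np.linalg.norm(W-np.roll(W,-1,0),axis=1))
V=np.array([ray("top",crop(p),.008) for p in S]);print(V,np.linalg.norm(V-np.roll(V,-1,0),axis=1))
for P in(W,V):
    l=(P[0]+P[3]-P[1]-P[2])/2;f=(P[0]+P[1]-P[2]-P[3])/2
    a=[np.arctan2(f[1],f[0]),np.arctan2(-l[0],l[1])];print(np.degrees(a),P.mean(0))
print("bridge screws",[ray("top",crop(p),.075) for p in((106,300),(484,260))])
print("conn top",ray("top",crop((300,440)),.030))
# mallet
f1=ray("top",crop((538,150)),.016);f2=ray("top",crop((648,340)),.016)
print("mal",f1,f2,(f1+f2)/2,np.degrees(np.arctan2(*(f1-f2)[::-1])),"handle",ray("top",crop((650,216)),.113))
print("wick",ray("top",crop((588,42)),.014))
# scene checks
b=(215,180)
print("scene handle top",ray("scene",crop((543,155),b),.113),"screw RR",ray("scene",crop((332,410),b),.008),"LR",ray("scene",crop((125,274),b),.008),"bridge R",ray("scene",crop((432,192),b),.075),"L",ray("scene",crop((222,70),b),.075))
st()
E
```

```text
[[0.4675 0.3713]
 [0.4785 0.2582]
 [0.372  0.2462]
 [0.3588 0.3592]] [0.1137 0.1071 0.1138 0.1094]
[[0.4617 0.3655]
 [0.4726 0.264 ]
 [0.3769 0.2535]
 [0.3657 0.3549]] [0.102  0.0962 0.1021 0.0966]
[6.383  6.1259] [0.4192 0.3087]
[6.2956 6.2293] [0.4192 0.3095]
bridge screws [array([0.4165, 0.3605]), array([0.4278, 0.2587])]
conn top [0.3801 0.3056]
mal [0.4645 0.2359] [0.4096 0.2042] [0.437 0.22 ] 29.96103450330046 handle [0.4364 0.2203]
wick [0.4964 0.2209]
scene handle top [0.4384 0.2196] screw RR [0.3784 0.2544] LR [0.3662 0.3569] bridge R [0.4297 0.2609] L [0.4186 0.361 ]
t 0.1 tcp [0.2794 0.5587 0.4039] yaw_toolx 153.43 z [-0.0011 -0.0015 -1.    ] F [ 0.3182  0.0491 -1.0528] T [-0.0152  0.0168 -0.0291] gap 87.1770923517425 0.0
```

```bash
cat >> h.py <<'E'
FO=np.array([.4148,.3092]);FY=np.radians(6.25)
def fx(x,y): c,s=np.cos(FY),np.sin(FY);return FO+np.array([c*x-s*y,s*x+c*y])/1000
def go(xy,ztips,yaw):
    s,r=st();p=np.array([*xy,ztips+tips_ahead]);d=r.T@(p-s["tool_pos"])*1000
    y=np.degrees(np.arctan2(r[1,0],r[0,0]));w=(y-yaw+180)%360-180
    a=np.radians(yaw);D=(p-s["tool_pos"])*1000
    print("shift in present axes",d.round(1),"roll",w.round(2),"| shift after roll",np.round([D[0]*np.cos(a)+D[1]*np.sin(a),D[0]*np.sin(a)-D[1]*np.cos(a),-D[2]],1))
E
python3 - <<'E'
from h import *
for uv in((563,190),(572,235),(600,270)):
    for z in(0,.05,.1,.2):
        w=ray("top",np.array(uv)*.64,z);print(uv,z,w,(proj("scene",[*w,z])/.64).round())
go((.437,.220),.20,210)
E
```

```text
(563, 190) 0 [0.5678 0.1178] [566. 370.]
(563, 190) 0.05 [0.5564 0.131 ] [560. 345.]
(563, 190) 0.1 [0.5451 0.1443] [554. 318.]
(563, 190) 0.2 [0.5224 0.1708] [539. 257.]
(572, 235) 0 [0.5103 0.1069] [548. 393.]
(572, 235) 0.05 [0.5021 0.1208] [542. 366.]
(572, 235) 0.1 [0.4939 0.1346] [536. 337.]
(572, 235) 0.2 [0.4775 0.1624] [522. 273.]
(600, 270) 0 [0.466  0.0718] [549. 423.]
(600, 270) 0.05 [0.4602 0.0876] [543. 394.]
(600, 270) 0.1 [0.4545 0.1034] [536. 363.]
(600, 270) 0.2 [0.443 0.135] [521. 294.]
t 0.1 tcp [0.2794 0.5587 0.4039] yaw_toolx 153.43 z [-0.0011 -0.0015 -1.    ] F [ 0.3182  0.0491 -1.0528] T [-0.0152  0.0168 -0.0291] gap 87.1770923517425 0.0
shift in present axes [-292.5 -232.4   22. ] roll -56.57 | shift after roll [  32.9 -372.2   21.7]
```

```bash
python3 - <<'E'
from h import *
go((.437,.220),.16,120)
E
```

```text
t 0.1 tcp [0.2794 0.5587 0.4039] yaw_toolx 153.43 z [-0.0011 -0.0015 -1.    ] F [ 0.3182  0.0491 -1.0528] T [-0.0152  0.0168 -0.0291] gap 87.1770923517425 0.0
shift in present axes [-292.5 -232.3   62. ] roll 33.43 | shift after roll [-372.2  -32.9   61.7]
```

>>> move_arm(
  motion=[34,0,0,0,6.7,34,0,0,0,6.7,34,0,0,0,6.7,34,0,0,0,6.7,34,0,0,0,6.6,34,-41,-3.6,0,0,34,-41,-3.6,0,0,34,-41,-3.6,0,0,34,-41,-3.6,8,0,34,-41,-3.6,8,0,34,-41,-3.6,8,0,34,-41,-3.6,8,0],
  squeeze=55,
)

```text
t: 1.1
tool_pos: [0.4011, 0.297, 0.3725]
tcp_rot: [0.5, 0.866, -0.0, -0.0]
ft_force: [0.2, 1.0, -0.3]
finger_gap: 0.398
grip_force: 0.0
```

>>> move_arm(
  motion=[34,-41,-3.6,8,0,34,-40,-3.6,8,0,34,0,0,0,0,34,0,0,0,0],
)

```text
t: 1.43
tool_pos: [0.436, 0.2233, 0.3564]
tcp_rot: [0.502, 0.865, -0.001, -0.001]
ft_force: [-1.0, -0.2, -0.3]
finger_gap: 0.394
grip_force: 0.0
```

```bash
python3 - <<'E'
from h import *
go((.437,.220),.045,120)
a=read_camera("top")[130:250,202:362,::-1]
cv2.imwrite("pics/d1.png",cv2.resize(a,None,fx=5,fy=5,interpolation=cv2.INTER_CUBIC))
E
```

```text
t 1.43 tcp [0.436  0.2233 0.3564] yaw_toolx 119.72 z [-0.0017 -0.0002 -1.    ] F [-0.9515 -0.2433 -0.2653] T [-0.0358 -0.0201  0.0784] gap 34.252212740364385 0.0
shift in present axes [ -3.4  -0.6 129.2] roll -0.28 | shift after roll [ -3.4  -0.8 129.2]
```

>>> move_arm(
  motion=[34,-1.7,-0.4,15,0,34,-1.7,-0.4,15,0,34,0,0,15,0,34,0,0,15,0,34,0,0,15,0,34,0,0,15,0,34,0,0,15,0,34,0,0,12,0,34,0,0,6,0,34,0,0,4,0,34,0,0,0,0],
)

```text
t: 2.4
tool_pos: [0.4356, 0.2229, 0.2296]
tcp_rot: [0.499, 0.867, -0.0, -0.0]
ft_force: [0.8, 0.4, 0.1]
finger_gap: 0.389
grip_force: 0.0
```

```bash
python3 - <<'E'
from h import *
go((.437,.220),.030,120)
E
```

```text
t 2.4 tcp [0.4356 0.2229 0.2296] yaw_toolx 120.13 z [-0.0009 -0.0001 -1.    ] F [0.778  0.4049 0.0901] T [-0.0914  0.0073  0.0123] gap 33.868609873822805 0.0
shift in present axes [-3.3 -0.3 17.4] roll 0.13 | shift after roll [-3.2 -0.3 17.4]
```

>>> move_arm(
  motion=[34,-1.5,0,6,0,34,-1.5,0,6,0,34,0,0,5,0,34,0,0,0,0],
)

```text
t: 2.73
tool_pos: [0.4375, 0.2191, 0.2123]
tcp_rot: [0.5, 0.866, -0.0, -0.0]
ft_force: [-0.3, 0.6, 0.2]
finger_gap: 0.39
grip_force: 0.0
```

```bash
python3 - <<'E'
from h import *
go((.437,.220),.025,120)
E
```

```text
t 2.73 tcp [0.4375 0.2191 0.2123] yaw_toolx 120.0 z [-0.0011 -0.0002 -1.    ] F [-0.3138  0.6466  0.1572] T [-0.0875  0.0058  0.0602] gap 33.94162381177509 0.0
shift in present axes [ 1.  -0.   5.1] roll -0.0 | shift after roll [ 1.  -0.   5.1]
```

>>> move_arm(
  motion=[34,0,0,3,0,14,0,0,0,0,14,0,0,0,0,14,0,0,0,0,14,0,0,0,0,14,0,0,0,0],
)

```text
t: 3.23
tool_pos: [0.4379, 0.2194, 0.2102]
tcp_rot: [0.5, 0.866, 0.0, 0.0]
ft_force: [1.2, -0.1, -0.5]
finger_gap: 0.205
grip_force: 55.0
```

```bash
python3 - <<'E'
from h import *
go((.437,.220),.025,120)
a=read_camera("top")[130:250,202:362,::-1]
b=read_camera("scene")[150:270,205:365,::-1]
cv2.imwrite("pics/d1.png",cv2.resize(np.vstack([a,b]),None,fx=2.5,fy=2.5,interpolation=cv2.INTER_CUBIC))
E
```

```text
t 3.23 tcp [0.4379 0.2194 0.2102] yaw_toolx 120.03 z [ 0.001   0.0002 -1.    ] F [ 1.1721 -0.0679 -0.5089] T [-0.0164 -0.1179  0.0142] gap 17.87190747835242 55.000016475096345
shift in present axes [ 0.9 -0.5  3. ] roll 0.03 | shift after roll [ 0.9 -0.5  3. ]
```

View pics/d1.png

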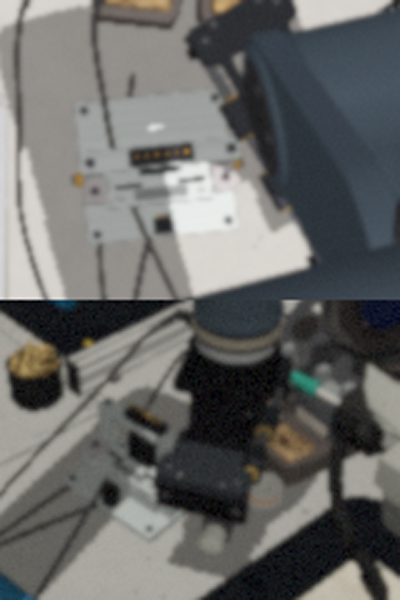

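The view shows the gripper on the handle, clear of the bridge, with a gap of 17.9 mm. The wick and the pot are untouched. I'll lift the mallet and carry it to open bench for a squared regrip.

>>> move_arm(
  motion=[14,0,0,-6,0,14,0,0,-12,0,14,0,0,-12,0,14,0,0,-12,0,14,0,0,0,6,14,0,0,0,6,14,0,0,0,6,14,0,0,0,5.8,14,0,0,0,0],
)

```text
t: 4.08
tool_pos: [0.4372, 0.2193, 0.2522]
tcp_rot: [0.668, 0.744, -0.0, -0.0]
ft_force: [0.2, 0.3, -2.8]
finger_gap: 0.204
grip_force: 55.0
```

```bash
python3 - <<'E'
from h import *
go(fx(-60,-85),.0285,96.25)
E
```

```text
t 4.08 tcp [0.4372 0.2193 0.2522] yaw_toolx 96.14 z [-0.0009 -0.0002 -1.    ] F [ 0.2376  0.28   -2.8047] T [-0.1186  0.033   0.0544] gap 17.765652302614757 55.001872424036264
shift in present axes [  6.7 -72.4  41.6] roll -0.11 | shift after roll [  6.8 -72.5  41.5]
```

>>> move_arm(
  motion=[14,1.4,-14.5,0,0,14,1.4,-14.5,0,0,14,1.4,-14.5,0,0,14,1.4,-14.5,8,0,14,1.2,-14.5,10,0,14,0,0,10,0,14,0,0,8,0,14,0,0,5,0,14,0,0,0,0],
)

```text
t: 4.83
tool_pos: [0.3654, 0.2183, 0.2105]
tcp_rot: [0.667, 0.745, -0.0, -0.0]
ft_force: [0.1, 0.5, -1.5]
finger_gap: 0.206
grip_force: 55.0
```

```bash
python3 - <<'E'
from h import *
go(fx(-60,-85),.028,96.25)
E
```

```text
t 4.83 tcp [0.3654 0.2183 0.2105] yaw_toolx 96.29 z [-0.0001 -0.     -1.    ] F [ 0.0829  0.4626 -1.5086] T [-0.0618  0.0353 -0.003 ] gap 17.88836722793437 55.000047432258725
shift in present axes [-0.1 -1.   0.3] roll 0.04 | shift after roll [-0.1 -1.   0.3]
```

>>> move_arm(
  motion=[45,0,0,0.5,0,45,0,0,0,0,45,0,0,0,0,45,0,0,-1.5,0,45,0,0,0,-7,45,0,0,0,-7,45,0,0,0,-7,45,0,0,0,-7,45,0,0,0,-7,45,0,0,0,-7,45,0,0,0,-7,45,0,0,0,-7],
)

```text
t: 5.83
tool_pos: [0.3649, 0.2183, 0.2124]
tcp_rot: [0.237, 0.972, 0.0, 0.0]
ft_force: [0.7, 0.1, -0.6]
finger_gap: 0.514
grip_force: 0.0
```

>>> move_arm(
  motion=[45,0,0,0,-7,45,0,0,0,-7,45,0,0,0,-7,45,0,0,0,-7,45,0,0,0,-6,45,0,0,0,0,45,0,0,0,0],
)

```text
t: 6.42
tool_pos: [0.3649, 0.2183, 0.2123]
tcp_rot: [-0.053, 0.999, 0.0, 0.0]
ft_force: [-0.4, 0.2, -0.4]
finger_gap: 0.516
grip_force: 0.0
```

```bash
python3 - <<'E'
from h import *
go(fx(-60,-85),.0255,186.25)
E
```

```text
t 6.42 tcp [0.3649 0.2183 0.2123] yaw_toolx -173.93 z [ 0.0006  0.0002 -1.    ] F [-0.353   0.2272 -0.4037] T [ 0.0481  0.0013 -0.0239] gap 44.90624553635791 0.0
shift in present axes [ 0.5 -0.1  4.6] roll -0.18 | shift after roll [ 0.5 -0.1  4.6]
```

>>> move_arm(
  motion=[45,0,0,2.5,0,45,0,0,2.5,0,45,0,0,0.5,0,45,0,0,0,0],
)

```text
t: 6.75
tool_pos: [0.3648, 0.2182, 0.2062]
tcp_rot: [-0.054, 0.999, -0.0, -0.0]
ft_force: [0.0, -0.0, -0.1]
finger_gap: 0.521
grip_force: 0.0
```

>>> move_arm(
  motion=[45,0,0,0.5,0,45,0,0,0,0],
)

```text
t: 6.92
tool_pos: [0.3648, 0.2182, 0.2059]
tcp_rot: [-0.054, 0.999, -0.0, -0.0]
ft_force: [0.1, 0.2, 0.2]
finger_gap: 0.522
grip_force: 0.0
```

>>> move_arm(
  motion=[45,0,0,0.5,0,45,0,0,0,0],
)

```text
t: 7.08
tool_pos: [0.3648, 0.2183, 0.2055]
tcp_rot: [-0.054, 0.999, -0.0, -0.0]
ft_force: [-0.9, 0.2, -0.5]
finger_gap: 0.516
grip_force: 0.0
```

>>> move_arm(
  motion=[45,0,0,-3,0,20,0,0,0,0,20,0,0,0,0,20,0,0,0,0,20,0,0,0,0,20,0,0,1,0,20,0,0,0.5,0,20,0,0,0,0],
)

```text
t: 7.75
tool_pos: [0.3648, 0.2183, 0.2069]
tcp_rot: [-0.054, 0.999, -0.0, -0.0]
ft_force: [1.0, 0.0, 0.4]
finger_gap: 0.235
grip_force: 0.0
```

>>> move_arm(
  motion=[20,0,0,0.5,0,20,0,0,0,0],
)

```text
t: 7.92
tool_pos: [0.3648, 0.2183, 0.2066]
tcp_rot: [-0.054, 0.999, 0.0, 0.0]
ft_force: [-0.4, 0.1, 1.8]
finger_gap: 0.231
grip_force: 1.0
```

>>> move_arm(
  motion=[20,0,0,0.5,0,20,0,0,0,0],
)

```text
t: 8.08
tool_pos: [0.3647, 0.2183, 0.2065]
tcp_rot: [-0.054, 0.999, 0.0, 0.0]
ft_force: [-0.9, 0.3, 8.5]
finger_gap: 0.232
grip_force: 3.9
```

>>> move_arm(
  motion=[10,0,0,0,0,10,0,0,0,0,10,0,0,0,0,10,0,0,0,0],
  squeeze=60,
)

```text
t: 8.42
tool_pos: [0.3648, 0.2185, 0.2066]
tcp_rot: [-0.054, 0.999, 0.0, 0.001]
ft_force: [-1.5, 1.8, 8.2]
finger_gap: 0.18
grip_force: 60.7
```

>>> move_arm(
  motion=[10,0,0,-10,0,10,0,0,-12,0,10,0,0,-12,0,10,0,0,-10,0,10,0,0,0,0],
)

```text
t: 8.83
tool_pos: [0.365, 0.2184, 0.2511]
tcp_rot: [-0.054, 0.999, 0.0, 0.001]
ft_force: [1.5, -0.3, -0.9]
finger_gap: 0.182
grip_force: 60.6
```

```bash
python3 - <<'E'
from h import *
go(fx(-75,-24),.0372,186.25)
b=read_camera("scene")[150:270,205:365,::-1]
cv2.imwrite("pics/d2.png",cv2.resize(b,None,fx=5,fy=5,interpolation=cv2.INTER_CUBIC))
E
```

```text
t 8.83 tcp [0.365  0.2184 0.2511] yaw_toolx -173.76 z [ 0.0025  0.0007 -1.    ] F [ 1.4692 -0.3154 -0.9138] T [ 0.0247 -0.0118  0.0271] gap 15.803457694349488 60.56059551425278
shift in present axes [15.7 60.8 31.7] roll -0.01 | shift after roll [15.6 60.9 31.7]
```

View pics/d2.png

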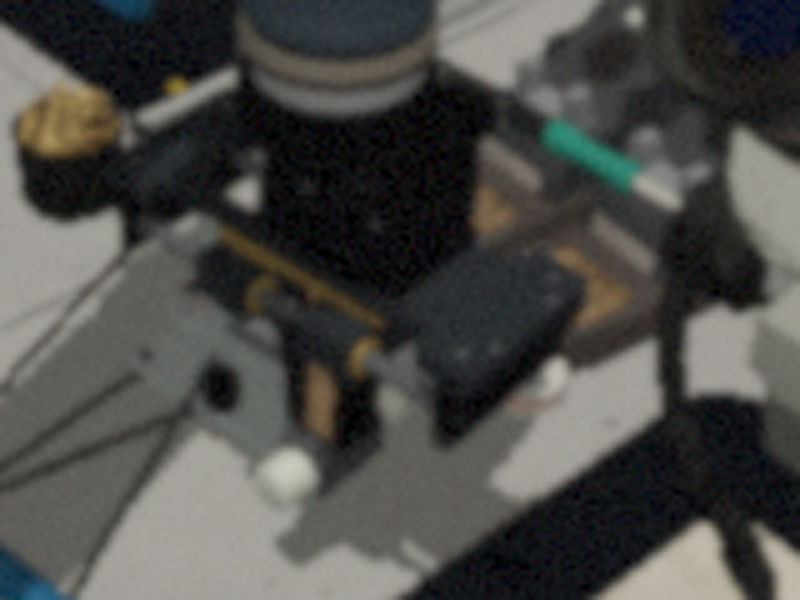

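The mallet is held square (gap 15.8 mm) with the head level, the white face is at (288,475), and the pot and wick are in place. I'm moving to the right land.

>>> move_arm(
  motion=[10,4,12,0,0,10,4,12,0,0,10,4,12,0,0,10,3.6,12,0,0,10,0,12.9,0,0,10,0,0,10,0,10,0,0,10,0,10,0,0,8,0,10,0,0,3.5,0,10,0,0,0,0],
)

```text
t: 9.72
tool_pos: [0.3424, 0.2768, 0.2172]
tcp_rot: [-0.054, 0.999, -0.001, -0.001]
ft_force: [0.2, -0.9, -1.7]
finger_gap: 0.183
grip_force: 60.7
```

```bash
cat >> h.py <<'E'
def rep():
    s=sense();p=(s["tool_pos"][:2]-FO)*1000;c,n=np.cos(FY),np.sin(FY);f=s["ft_force"]
    print("t",round(s["t"],2),"fix x,y",np.round([c*p[0]+n*p[1],-n*p[0]+c*p[1]],2),"tips z",round((s["tool_pos"][2]-tips_ahead)*1000,2),"Fx",round(c*f[0]+n*f[1],2),"Fy",round(-n*f[0]+c*f[1],2),"Fz",f[2].round(2),"T",s["wrist_torque"])
E
python3 - <<'E'
from h import *
rep();go(fx(-75,-24),.0372,186.25)
E
```

```text
t 9.72 fix x,y [-75.52 -24.31] tips z 35.04 Fx 0.08 Fy -0.96 Fz -1.66 T [ 0.0324  0.0002 -0.0238]
t 9.72 tcp [0.3424 0.2768 0.2172] yaw_toolx -173.79 z [-0.0027 -0.0013 -1.    ] F [ 0.1872 -0.9404 -1.663 ] T [ 0.0324  0.0002 -0.0238] gap 15.916108299067949 60.68559483624995
shift in present axes [-0.5  0.3 -2.2] roll -0.04 | shift after roll [-0.5  0.3 -2.2]
```

>>> move_arm(
  motion=[10,-2,0,-2,0,10,-2,0,0,0,10,-2,0,0,0,10,-1.5,0,0,0,10,-1,0,0,0,10,0,0,0,0],
)

```text
t: 10.22
tool_pos: [0.3516, 0.2781, 0.2208]
tcp_rot: [-0.054, 0.999, 0.0, 0.001]
ft_force: [-0.1, -0.9, -1.9]
finger_gap: 0.181
grip_force: 60.7
```

>>> move_arm(
  motion=[10,-0.6,0,0,0,10,-0.6,0,0,0,10,0,0,0,0],
)

```text
t: 10.47
tool_pos: [0.3524, 0.2782, 0.2205]
tcp_rot: [-0.054, 0.999, 0.0, 0.0]
ft_force: [-0.1, -0.5, -1.2]
finger_gap: 0.178
grip_force: 60.7
```

```bash
python3 - <<'E'
from h import *
rep()
E
```

```text
t 10.47 fix x,y [-65.42 -24.05] tips z 38.32 Fx -0.18 Fy -0.49 Fz -1.21 T [0.0377 0.003  0.0173]
```

>>> move_arm(
  motion=[10,-0.5,0,0.8,0,10,-0.5,0,0,0,10,0,0,0,0],
)

```text
t: 10.72
tool_pos: [0.3534, 0.2783, 0.2196]
tcp_rot: [-0.054, 0.999, -0.0, 0.0]
ft_force: [0.5, -0.2, -2.1]
finger_gap: 0.181
grip_force: 60.7
```

>>> move_arm(
  motion=[10,-0.5,0,0,0,10,-0.5,0,0,0,10,0,0,0,0],
)

```text
t: 10.97
tool_pos: [0.354, 0.2783, 0.2196]
tcp_rot: [-0.054, 0.999, -0.0, -0.001]
ft_force: [-2.0, 0.6, -2.5]
finger_gap: 0.182
grip_force: 60.7
```

>>> move_arm(
  motion=[10,-0.5,0,0,0,10,-0.5,0,0,0,10,0,0,0,0],
)

```text
t: 11.22
tool_pos: [0.3545, 0.2783, 0.2196]
tcp_rot: [-0.054, 0.999, -0.0, -0.001]
ft_force: [-3.6, -0.4, -0.8]
finger_gap: 0.18
grip_force: 60.8
```

>>> move_arm(
  motion=[10,-1,0,0,0,10,-1,0,0,0,10,0,0,0,0],
)

```text
t: 11.47
tool_pos: [0.3553, 0.2782, 0.2195]
tcp_rot: [-0.054, 0.999, -0.001, -0.003]
ft_force: [-7.1, 1.9, 1.6]
finger_gap: 0.179
grip_force: 61.1
```

>>> move_arm(
  motion=[10,-1,0,0,0,10,-1,0,0,0,10,0,0,0,0],
)

```text
t: 11.72
tool_pos: [0.3562, 0.2782, 0.2193]
tcp_rot: [-0.054, 0.999, -0.001, -0.005]
ft_force: [-9.1, 2.2, 1.9]
finger_gap: 0.18
grip_force: 61.3
```

```bash
python3 - <<'E'
from h import *
rep();st()
E
```

```text
t 11.72 fix x,y [-61.66 -24.44] tips z 37.1 Fx -8.83 Fy 3.17 Fz 1.9 T [0.4035 1.5701 0.0876]
t 11.72 tcp [0.3562 0.2782 0.2193] yaw_toolx -173.77 z [-0.0096 -0.0034 -0.9999] F [-9.125   2.1873  1.898 ] T [0.4035 1.5701 0.0876] gap 15.69119050986125 61.27017851918936
```

>>> move_arm(
  motion=[10,-1,0,0,0,10,-1,0,0,0,10,-1,0,0,0,10,0,0,0,0],
)

```text
t: 12.05
tool_pos: [0.3579, 0.278, 0.2191]
tcp_rot: [-0.054, 0.998, -0.002, -0.007]
ft_force: [-10.2, 0.8, 2.9]
finger_gap: 0.18
grip_force: 61.5
```

>>> move_arm(
  motion=[10,-1,0,0,0,10,-1,0,0,0,10,0,0,0,0],
)

```text
t: 12.3
tool_pos: [0.3588, 0.278, 0.2191]
tcp_rot: [-0.054, 0.998, -0.003, -0.009]
ft_force: [-13.3, 2.2, 4.5]
finger_gap: 0.182
grip_force: 61.6
```

>>> move_arm(
  motion=[10,-1,0,0,0,10,-1,0,0,0,10,-1,0,0,0,10,0,0,0,0],
)

```text
t: 12.63
tool_pos: [0.3609, 0.278, 0.2189]
tcp_rot: [-0.054, 0.998, -0.003, -0.01]
ft_force: [-13.0, -1.1, 4.3]
finger_gap: 0.177
grip_force: 61.6
```

```bash
cat >> h.py <<'E'
def face():
    s,r=st();p=s["tool_pos"]+r@np.array([-.040,0,tips_ahead+.012]);q=(p[:2]-FO)*1000;c,n=np.cos(FY),np.sin(FY)
    print("face fix",np.round([c*q[0]+n*q[1],-n*q[0]+c*q[1],p[2]*1000],2))
E
python3 - <<'E'
from h import *
face();rep()
E
```

```text
t 12.63 tcp [0.3609 0.278  0.2189] yaw_toolx -173.76 z [-0.0193 -0.0075 -0.9998] F [-12.9715  -1.0513   4.2982] T [-0.0562  2.3894  0.0612] gap 15.439258067098068 61.59371126443148
face fix [-20.82 -26.23  23.92]
t 12.63 fix x,y [-56.93 -25.19] tips z 36.68 Fx -13.01 Fy 0.37 Fz 4.3 T [-0.0562  2.3894  0.0612]
```

>>> move_arm(
  motion=[10,-1,0.5,0,0,10,-1,0.5,0,0,10,0,0,0,0],
)

```text
t: 12.88
tool_pos: [0.3619, 0.2785, 0.2188]
tcp_rot: [-0.054, 0.998, -0.004, -0.012]
ft_force: [-15.1, -3.6, 7.0]
finger_gap: 0.181
grip_force: 61.9
```

>>> move_arm(
  motion=[10,-1,0,0,0,10,-1,0,0,0,10,0,0,0,0],
)

```text
t: 13.13
tool_pos: [0.3627, 0.2786, 0.2187]
tcp_rot: [-0.054, 0.998, -0.004, -0.013]
ft_force: [-17.1, -1.7, 8.5]
finger_gap: 0.18
grip_force: 62.0
```

```bash
python3 - <<'E'
from h import *
face();rep()
E
```

```text
t 13.13 tcp [0.3627 0.2786 0.2187] yaw_toolx -173.78 z [-0.0261 -0.0102 -0.9996] F [-17.1012  -1.6888   8.4506] T [-0.2502  3.064   0.0355] gap 15.641082228354332 62.02588087879121
face fix [-20.38 -26.21  23.53]
t 13.13 fix x,y [-55.12 -24.78] tips z 36.54 Fx -17.18 Fy 0.18 Fz 8.45 T [-0.2502  3.064   0.0355]
```

>>> move_arm(
  motion=[10,-1,0,-0.7,0,10,-0.5,0,-0.7,0,10,0,0,0,0],
)

```text
t: 13.38
tool_pos: [0.3646, 0.2787, 0.2192]
tcp_rot: [-0.054, 0.998, -0.004, -0.013]
ft_force: [-16.2, -2.1, -0.7]
finger_gap: 0.183
grip_force: 61.6
```

```bash
python3 - <<'E'
from h import *
face();rep()
b=read_camera("scene")[190:250,215:315,::-1]
cv2.imwrite("pics/d3.png",cv2.resize(b,None,fx=8,fy=8,interpolation=cv2.INTER_CUBIC))
E
```

```text
t 13.38 tcp [0.3646 0.2787 0.2192] yaw_toolx -173.77 z [-0.0259 -0.0103 -0.9996] F [-16.21    -2.0851  -0.6965] T [-0.3552  2.9098 -0.002 ] gap 15.930755926491562 61.600412875413895
face fix [-18.48 -26.27  24.05]
t 13.38 fix x,y [-53.24 -24.81] tips z 37.05 Fx -16.34 Fy -0.31 Fz -0.7 T [-0.3552  2.9098 -0.002 ]
```

View pics/d3.png

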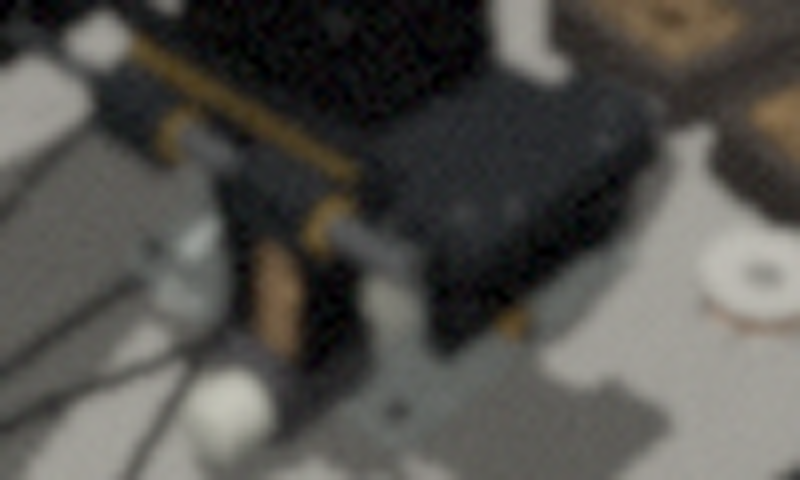

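The mallet's right-side push is in contact, with the rear face at (225,415), and the wick at (760,275) is untouched. The face has moved about 5 mm at 16 N.

>>> move_arm(
  motion=[10,-1,0,-0.3,0,10,-1,0,-0.3,0,10,0,0,0,0],
)

```text
t: 13.68
tool_pos: [0.3655, 0.2788, 0.2194]
tcp_rot: [-0.054, 0.998, -0.005, -0.015]
ft_force: [-18.6, -0.3, -3.0]
finger_gap: 0.175
grip_force: 61.6
```

>>> move_arm(
  motion=[10,-1,0,-0.3,0,10,-0.5,0,-0.2,0,10,0,0,0,0],
)

```text
t: 13.93
tool_pos: [0.3661, 0.2789, 0.2196]
tcp_rot: [-0.054, 0.998, -0.005, -0.017]
ft_force: [-19.1, 0.6, -4.5]
finger_gap: 0.178
grip_force: 61.5
```

```bash
python3 - <<'E'
from h import *
face();rep()
E
```

```text
t 13.93 tcp [0.3661 0.2789 0.2196] yaw_toolx -173.78 z [-0.0325 -0.0121 -0.9994] F [-19.0864   0.6301  -4.48  ] T [0.203  3.8328 0.1197] gap 15.44312596407199 61.546910936012864
face fix [-18.27 -26.49  24.15]
t 13.93 fix x,y [-51.72 -24.82] tips z 37.38 Fx -18.9 Fy 2.7 Fz -4.48 T [0.203  3.8328 0.1197]
```

>>> move_arm(
  motion=[10,5,0,0,0,10,10,0,0,0,10,10,0,0,0,10,0,0,-14,0,10,0,0,-15,0,10,0,12,0,0,10,0,12,0,0,10,0,12,0,0,10,0,12,0,0,10,0,0,0,0],
)

```text
t: 14.77
tool_pos: [0.3466, 0.3289, 0.2515]
tcp_rot: [-0.055, 0.998, 0.001, 0.002]
ft_force: [0.3, 0.0, -1.8]
finger_gap: 0.181
grip_force: 61.5
```

```bash
python3 - <<'E'
from h import *
face();rep()
E
```

```text
t 14.77 tcp [0.3466 0.3289 0.2515] yaw_toolx -173.67 z [ 0.0035  0.0024 -1.    ] F [ 0.2613  0.001  -1.8151] T [ 0.05    0.0216 -0.0322] gap 15.724226761552922 61.476359171792865
face fix [-24.93  27.4   57.48]
t 14.77 fix x,y [-65.66  26.96] tips z 69.33 Fx 0.26 Fy -0.03 Fz -1.82 T [ 0.05    0.0216 -0.0322]
```

>>> move_arm(
  motion=[10,5,-3,0,0,10,0,0,10,0,10,0,0,12,0,10,0,0,9,0,10,-2.5,0,0,0,10,-1.5,0,0,0,10,-1.5,0,0,0,10,-1.5,0,-0.2,0,10,-1.5,0,-0.2,0,10,-1.5,0,-0.2,0,10,-1.5,0,-0.2,0,10,0,0,0,0],
)

```text
t: 15.77
tool_pos: [0.3514, 0.3241, 0.221]
tcp_rot: [-0.054, 0.999, -0.001, -0.002]
ft_force: [-4.4, 0.6, -0.2]
finger_gap: 0.18
grip_force: 61.5
```

```bash
python3 - <<'E'
from h import *
face();rep()
E
```

```text
t 15.77 tcp [0.3514 0.3241 0.221 ] yaw_toolx -173.78 z [-0.0043 -0.0017 -1.    ] F [-4.4353  0.6234 -0.207 ] T [0.2658 0.8705 0.1322] gap 15.696954572185351 61.52365160174668
face fix [-22.25  21.49  26.64]
t 15.77 fix x,y [-61.38  21.74] tips z 38.81 Fx -4.34 Fy 1.1 Fz -0.21 T [0.2658 0.8705 0.1322]
```

>>> move_arm(
  motion=[10,-1.5,1,0,0,10,-1.5,1,0,0,10,-1.5,0.5,0,0,10,-1.5,0,0,0,10,-1.5,0,0,0,10,-1.5,0,0,0,10,0,0,0,0],
)

```text
t: 16.35
tool_pos: [0.3561, 0.3261, 0.2203]
tcp_rot: [-0.054, 0.998, -0.003, -0.008]
ft_force: [-10.9, -1.0, 1.7]
finger_gap: 0.179
grip_force: 61.7
```

>>> move_arm(
  motion=[10,-1.5,0,-0.2,0,10,-1.5,0,-0.2,0,10,0,0,0,0],
)

```text
t: 16.6
tool_pos: [0.3594, 0.3267, 0.2205]
tcp_rot: [-0.054, 0.998, -0.003, -0.008]
ft_force: [-11.0, 1.5, 0.2]
finger_gap: 0.181
grip_force: 61.6
```

```bash
python3 - <<'E'
from h import *
face();rep()
E
```

```text
t 16.6 tcp [0.3594 0.3267 0.2205] yaw_toolx -173.79 z [-0.0154 -0.0068 -0.9999] F [-11.017    1.4696   0.1609] T [0.2635 2.1146 0.1299] gap 15.731334708760663 61.632397044450045
face fix [-16.34  22.44  25.7 ]
t 16.6 fix x,y [-53.21  23.45] tips z 38.32 Fx -10.79 Fy 2.66 Fz 0.16 T [0.2635 2.1146 0.1299]
```

>>> move_arm(
  motion=[10,-1.5,0,-0.2,0,10,-1.5,0,-0.2,0,10,0,0,0,0],
)

```text
t: 16.85
tool_pos: [0.362, 0.3274, 0.2208]
tcp_rot: [-0.054, 0.999, -0.003, -0.008]
ft_force: [-12.6, 5.4, -1.2]
finger_gap: 0.184
grip_force: 61.7
```

>>> move_arm(
  motion=[10,-1.5,0,-0.2,0,10,-1.5,0,-0.2,0,10,0,0,0,0],
)

```text
t: 17.1
tool_pos: [0.3642, 0.328, 0.221]
tcp_rot: [-0.054, 0.999, -0.002, -0.009]
ft_force: [-14.7, 6.9, -0.5]
finger_gap: 0.178
grip_force: 61.7
```

```bash
python3 - <<'E'
from h import *
face();rep()
E
```

```text
t 17.1 tcp [0.3642 0.328  0.221 ] yaw_toolx -173.83 z [-0.0183 -0.0059 -0.9998] F [-14.6906   6.8872  -0.5487] T [1.3885 2.8944 0.2896] gap 15.469305775748984 61.72070352360606
face fix [-11.91  23.37  26.08]
t 17.1 fix x,y [-48.25  24.19] tips z 38.8 Fx -13.85 Fy 8.45 Fz -0.55 T [1.3885 2.8944 0.2896]
```

>>> move_arm(
  motion=[10,-1.5,0.3,0,0,10,-1.5,0.3,0,0,10,0,0,0,0],
)

```text
t: 17.35
tool_pos: [0.3664, 0.3289, 0.2209]
tcp_rot: [-0.054, 0.998, -0.003, -0.01]
ft_force: [-16.7, 7.2, -0.4]
finger_gap: 0.179
grip_force: 61.7
```

```bash
python3 - <<'E'
from h import *
face();rep()
E
```

```text
t 17.35 tcp [0.3664 0.3289 0.2209] yaw_toolx -173.83 z [-0.0203 -0.0066 -0.9998] F [-16.7471   7.2198  -0.3829] T [1.4231 3.2386 0.2707] gap 15.555259392407246 61.72503140754998
face fix [-10.01  23.93  25.89]
t 17.35 fix x,y [-45.95  24.83] tips z 38.68 Fx -15.86 Fy 9.0 Fz -0.38 T [1.4231 3.2386 0.2707]
```

>>> move_arm(
  motion=[10,5,0,0,0,10,12,0,0,0,10,10,0,0,0,10,0,0,-14,0,10,0,0,-15,0,10,0,-12,0,0,10,0,-12,0,0,10,0,-12,0,0,10,0,-13,0,0,10,0,0,0,0],
)

```text
t: 18.18
tool_pos: [0.3515, 0.2755, 0.2505]
tcp_rot: [-0.053, 0.999, -0.001, -0.001]
ft_force: [0.1, 0.4, -2.5]
finger_gap: 0.178
grip_force: 61.6
```

```bash
python3 - <<'E'
from h import *
face();rep()
E
```

```text
t 18.18 tcp [0.3515 0.2755 0.2505] yaw_toolx -173.92 z [-0.0027 -0.0019 -1.    ] F [ 0.0705  0.4363 -2.5113] T [0.023  0.0744 0.0173] gap 15.48031899151683 61.60060437396169
face fix [-27.18 -27.05  56.23]
t 18.18 fix x,y [-66.62 -26.62] tips z 68.35 Fx 0.12 Fy 0.43 Fz -2.51 T [0.023  0.0744 0.0173]
```

>>> move_arm(
  motion=[10,0,2.5,8,0,10,0,0,12,0,10,0,0,10,0,10,-2.5,0,0,0,10,-2,0,0,0,10,-1.5,0,0,0,10,-1.5,0,0,0,10,-1.5,0,-0.2,0,10,-1.5,0,-0.2,0,10,-1.5,0,-0.2,0,10,-1.5,0,-0.2,0,10,0,0,0,0],
)

```text
t: 19.18
tool_pos: [0.3637, 0.282, 0.2219]
tcp_rot: [-0.054, 0.999, -0.0, -0.002]
ft_force: [-4.3, 1.1, -4.0]
finger_gap: 0.18
grip_force: 61.5
```

```bash
python3 - <<'E'
from h import *
face();rep()
E
```

```text
t 19.18 tcp [0.3637 0.282  0.2219] yaw_toolx -173.77 z [-0.0039 -0.0012 -1.    ] F [-4.3005  1.0909 -3.9974] T [0.2162 0.6916 0.0992] gap 15.701037760838828 61.49208448827267
face fix [-14.56 -21.68  27.59]
t 19.18 fix x,y [-53.79 -21.52] tips z 39.74 Fx -4.16 Fy 1.55 Fz -4.0 T [0.2162 0.6916 0.0992]
```

>>> move_arm(
  motion=[10,-1.5,-1,1,0,10,-1.5,-1,0.3,0,10,-1.5,0,0,0,10,-1.5,0,0,0,10,-1.5,0,0,0,10,0,0,0,0],
)

```text
t: 19.68
tool_pos: [0.3678, 0.2801, 0.2202]
tcp_rot: [-0.054, 0.998, -0.002, -0.007]
ft_force: [-10.7, 2.6, 1.1]
finger_gap: 0.181
grip_force: 61.7
```

>>> move_arm(
  motion=[10,-1.5,0,0,0,10,-1.5,0,-0.2,0,10,0,0,0,0],
)

```text
t: 19.93
tool_pos: [0.3703, 0.2799, 0.2202]
tcp_rot: [-0.054, 0.998, -0.003, -0.008]
ft_force: [-10.7, 0.1, 2.0]
finger_gap: 0.182
grip_force: 61.8
```

```bash
python3 - <<'E'
from h import *
face();rep()
E
```

```text
t 19.93 tcp [0.3703 0.2799 0.2202] yaw_toolx -173.77 z [-0.0162 -0.006  -0.9999] F [-10.6727   0.0626   2.0306] T [ 0.0961  2.0134 -0.0347] gap 15.804151219971105 61.75017898902297
face fix [-10.68 -25.06  25.33]
t 19.93 fix x,y [-47.42 -24.24] tips z 37.97 Fx -10.6 Fy 1.22 Fz 2.03 T [ 0.0961  2.0134 -0.0347]
```

Sliding at 11 N; I'll keep going on this side.

>>> move_arm(
  motion=[10,-1.5,0,-0.2,0,10,-1.5,0,-0.2,0,10,0,0,0,0],
)

```text
t: 20.18
tool_pos: [0.373, 0.2799, 0.2203]
tcp_rot: [-0.054, 0.998, -0.003, -0.009]
ft_force: [-11.6, -0.4, 0.1]
finger_gap: 0.184
grip_force: 61.7
```

>>> move_arm(
  motion=[10,-1.5,0,-0.2,0,10,-1.5,0,-0.2,0,10,0,0,0,0],
)

```text
t: 20.43
tool_pos: [0.3755, 0.2801, 0.2204]
tcp_rot: [-0.054, 0.998, -0.003, -0.01]
ft_force: [-12.4, -0.8, -0.9]
finger_gap: 0.181
grip_force: 61.7
```

```bash
python3 - <<'E'
from h import *
face();rep()
E
```

```text
t 20.43 tcp [0.3755 0.2801 0.2204] yaw_toolx -173.77 z [-0.0196 -0.0076 -0.9998] F [-12.4186  -0.8126  -0.8881] T [-0.1465  2.2627 -0.0052] gap 15.790063821883196 61.68299412354827
face fix [ -6.2  -25.76  25.44]
t 20.43 fix x,y [-42.24 -24.69] tips z 38.22 Fx -12.43 Fy 0.54 Fz -0.89 T [-0.1465  2.2627 -0.0052]
```

>>> move_arm(
  motion=[10,-1.5,0,-0.2,0,10,-1.5,0,-0.2,0,10,0,0,0,0],
)

```text
t: 20.68
tool_pos: [0.378, 0.2802, 0.2206]
tcp_rot: [-0.054, 0.998, -0.004, -0.011]
ft_force: [-12.3, -0.8, -1.0]
finger_gap: 0.182
grip_force: 61.6
```

>>> move_arm(
  motion=[10,-1.5,0,-0.1,0,10,-1.5,0,-0.1,0,10,0,0,0,0],
)

```text
t: 20.93
tool_pos: [0.3804, 0.2804, 0.2206]
tcp_rot: [-0.054, 0.998, -0.004, -0.012]
ft_force: [-13.5, -1.7, -2.9]
finger_gap: 0.181
grip_force: 61.6
```

```bash
python3 - <<'E'
from h import *
face();rep()
E
```

```text
t 20.93 tcp [0.3804 0.2804 0.2206] yaw_toolx -173.77 z [-0.0231 -0.0088 -0.9997] F [-13.4677  -1.6553  -2.9265] T [-0.2169  2.5443  0.0418] gap 15.706336055139205 61.63806497119367
face fix [ -1.98 -26.08  25.53]
t 20.93 fix x,y [-37.32 -24.86] tips z 38.43 Fx -13.57 Fy -0.18 Fz -2.93 T [-0.2169  2.5443  0.0418]
```

>>> move_arm(
  motion=[10,-1.5,0,0,0,10,-1.5,0,0,0,10,0,0,0,0],
)

```text
t: 21.18
tool_pos: [0.3889, 0.2821, 0.2216]
tcp_rot: [-0.055, 0.999, -0.001, -0.002]
ft_force: [-0.1, -0.0, -2.9]
finger_gap: 0.185
grip_force: 61.5
```

```bash
python3 - <<'E'
from h import *
face();rep()
E
```

```text
t 21.18 tcp [0.3889 0.2821 0.2216] yaw_toolx -173.75 z [-0.0047 -0.0025 -1.    ] F [-0.0636 -0.031  -2.8796] T [-0.0694  0.1548 -0.0267] gap 16.080061708596798 61.47196023724973
face fix [ 10.36 -24.51  27.2 ]
t 21.18 fix x,y [-28.68 -24.13] tips z 39.4 Fx -0.07 Fy -0.02 Fz -2.88 T [-0.0694  0.1548 -0.0267]
```

>>> move_arm(
  motion=[10,13,0,0,0,10,13,0,0,0,10,10,0,0,0,10,0,0,-12,0,10,0,0,-13,0,10,0,-15,0,0,10,0,-15,0,0,10,0,-15,0,0,10,0,-16,0,0,10,0,0,0,0],
)

```text
t: 22.02
tool_pos: [0.3621, 0.2169, 0.2476]
tcp_rot: [-0.053, 0.999, -0.0, 0.001]
ft_force: [0.5, 0.9, -2.0]
finger_gap: 0.181
grip_force: 61.5
```

```bash
python3 - <<'E'
from h import *
rep();go(fx(-62,-85),.0247,186.25)
E
```

```text
t 22.02 fix x,y [-62.48 -85.99] tips z 65.38 Fx 0.55 Fy 0.87 Fz -2.01 T [ 0.0928 -0.0113  0.0098]
t 22.02 tcp [0.3621 0.2169 0.2476] yaw_toolx -173.89 z [ 0.0017 -0.0001 -1.    ] F [ 0.4562  0.9277 -2.0121] T [ 0.0928 -0.0113  0.0098] gap 15.780756854387658 61.49743624962866
shift in present axes [-0.4  1.  40.7] roll -0.14 | shift after roll [-0.5  1.  40.7]
```

>>> move_arm(
  motion=[10,0,0,12,0,10,0,0,12,0,10,0,0,9,0,10,0,0,5,0,10,0,0,2,0,10,0,0,0,0],
)

```text
t: 22.52
tool_pos: [0.3617, 0.2187, 0.2071]
tcp_rot: [-0.054, 0.999, 0.0, 0.0]
ft_force: [-0.1, -0.2, -2.0]
finger_gap: 0.179
grip_force: 61.5
```

>>> move_arm(
  motion=[10,0,0,0.7,0,10,0,0,0,0],
)

```text
t: 22.68
tool_pos: [0.3615, 0.2186, 0.2069]
tcp_rot: [-0.054, 0.999, 0.0, 0.001]
ft_force: [0.9, 0.3, -1.9]
finger_gap: 0.179
grip_force: 61.5
```

>>> move_arm(
  motion=[10,0,0,0.5,0,10,0,0,0,0],
)

```text
t: 22.85
tool_pos: [0.3615, 0.2185, 0.2066]
tcp_rot: [-0.054, 0.999, 0.0, 0.001]
ft_force: [-0.3, 0.2, 2.5]
finger_gap: 0.179
grip_force: 61.8
```

>>> move_arm(
  motion=[30,0,0,0,0,40,0,0,-0.5,0,40,0,0,0,0,40,0,0,-6,0,40,0,0,-15,0,40,0,0,-20,0,40,0,0,-20,0,40,0,0,-20,0,40,0,0,-20,0,40,0,0,-20,0,40,15,0,-10,0,40,0,0,0,0],
  squeeze=25,
)

```text
t: 23.85
tool_pos: [0.3445, 0.2165, 0.3394]
tcp_rot: [-0.055, 0.999, 0.0, 0.0]
ft_force: [0.1, -0.4, -0.3]
finger_gap: 0.46
grip_force: 0.0
```

```bash
python3 - <<'E'
from h import *
rep()
a=read_camera("top");b=read_camera("scene")
np.save("t2.npy",a);np.save("s2.npy",b)
u=cv2.resize(a[150:240,222:342,::-1],None,fx=5,fy=5,interpolation=cv2.INTER_CUBIC);v=cv2.resize(b[180:270,215:335,::-1],None,fx=5,fy=5,interpolation=cv2.INTER_CUBIC)
print(u.shape)
cv2.imwrite("pics/e1.png",cv2.resize(np.vstack([u,v])[:,:],None,fx=.66,fy=.66))
E
```

```text
t 23.85 fix x,y [-79.95 -84.48] tips z 157.23 Fx 0.05 Fy -0.37 Fz -0.3 T [0.0825 0.0799 0.005 ]
(450, 600, 3)
```

View pics/e1.png

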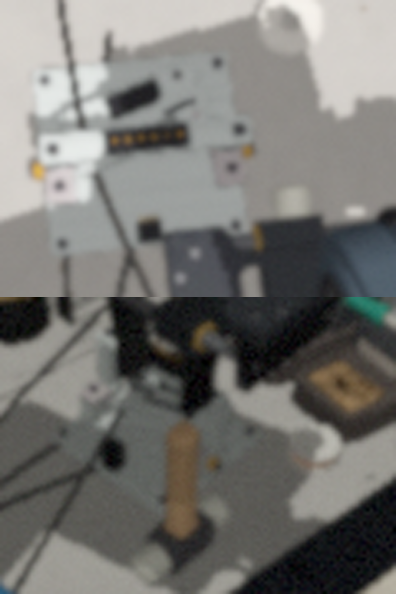

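The mallet stands on the bench at (180,540). The carrier has sprung out under the bridge with its black grip at (133,97), turned by about 14°. I'll measure the grip's pose.

```bash
python3 - <<'E'
from h import *
a=np.load("t2.npy");g=a.max(2).astype(np.uint8)
x0,y0=222+100//3.3,150+75//3.3
x0,y0=int(x0),int(y0)
w=cv2.resize(g[y0:y0+13,x0:x0+22],None,fx=8,fy=8,interpolation=cv2.INTER_CUBIC)
m=(w<75).astype(np.uint8)
n,l,s,c=cv2.connectedComponentsWithStats(m)
for i in range(1,n):
    if s[i,4]<800: continue
    pts=cv2.findNonZero((l==i).astype(np.uint8));r=cv2.minAreaRect(pts);b=cv2.boxPoints(r)
    px=(b+.5)/8-.5+[x0,y0];P=np.array([ray("top",p,.064) for p in px])
    c_=P.mean(0);e=[P[1]-P[0],P[2]-P[1]];L=max(e,key=np.linalg.norm);q=(c_-FO)*1000
    print(s[i],r,"ctr",c_,"fix",np.cos(FY)*q[0]+np.sin(FY)*q[1],-np.sin(FY)*q[0]+np.cos(FY)*q[1],"sizes",[np.linalg.norm(k)*1000 for k in e],"long yaw",np.degrees(np.arctan2(L[1],L[0])))
E
```

```text
[  29   23  114   81 5118] ((85.44232177734375, 62.70315170288086), (47.89527130126953, 120.22447204589844), 67.69379425048828) ctr [0.4452 0.3157] fix 30.903124285358896 3.1513740416952483 sizes [np.float64(27.399618879518968), np.float64(10.911697694284035)] long yaw -67.32206451756097
```

```bash
python3 - <<'E'
from h import *
go(fx(36.3,4.5),.120,198.25)
E
```

```text
t 23.95 tcp [0.346  0.2167 0.3379] yaw_toolx -173.75 z [ 0.0007  0.0001 -1.    ] F [ 0.4623  0.2358 -1.3849] T [ 0.1098 -0.0162 -0.0381] gap 40.00411570581051 0.0
shift in present axes [-114.7   89.    35.8] roll -12.0 | shift after roll [-130.8   63.2   35.7]
```

>>> move_arm(
  motion=[42,0,0,0,-6,42,0,0,0,-6,42,-26,12.6,0,0,42,-26,12.6,0,0,42,-26,12.6,5,0,42,-26,12.6,10,0,42,-26.8,12.8,10,0,42,0,0,10,0,42,0,0,0,0,42,0,0,0,0],
)

```text
t: 24.78
tool_pos: [0.4501, 0.3172, 0.3006]
tcp_rot: [-0.158, 0.987, -0.001, -0.003]
ft_force: [0.6, -0.1, -0.3]
finger_gap: 0.481
grip_force: 0.0
```

```bash
python3 - <<'E'
from h import *
go(fx(36.3,4.5),.039,198.25);rep()
E
```

```text
t 24.78 tcp [0.4501 0.3172 0.3006] yaw_toolx -161.77 z [-0.0051 -0.0024 -1.    ] F [ 0.5719 -0.0763 -0.3106] T [0.071  0.0058 0.0119] gap 41.88376254478535 0.0
shift in present axes [-0.9  0.4 79.4] roll -0.02 | shift after roll [-0.5  0.3 79.4]
t 24.78 fix x,y [35.92  4.07] tips z 118.42 Fx 0.56 Fy -0.14 Fz -0.31 T [0.071  0.0058 0.0119]
```

>>> move_arm(
  motion=[42,-0.9,0.4,12,0,42,0,0,15,0,42,0,0,15,0,42,0,0,8,0,42,0,0,4,0,42,0,0,0,0],
)

```text
t: 25.28
tool_pos: [0.4511, 0.3178, 0.2481]
tcp_rot: [-0.158, 0.987, -0.0, -0.001]
ft_force: [0.8, 0.9, 0.8]
finger_gap: 0.481
grip_force: 0.0
```

>>> move_arm(
  motion=[42,0,0,5,0,42,0,0,5,0,42,0,0,0,0],
)

```text
t: 25.53
tool_pos: [0.4515, 0.3183, 0.2383]
tcp_rot: [-0.158, 0.987, -0.0, -0.0]
ft_force: [-0.5, -0.1, 0.4]
finger_gap: 0.479
grip_force: 0.0
```

```bash
python3 - <<'E'
from h import *
go(fx(36.3,4.5),.039,198.25);rep()
E
```

```text
t 25.53 tcp [0.4515 0.3183 0.2383] yaw_toolx -161.78 z [-0.0005 -0.0002 -1.    ] F [-0.4875 -0.116   0.4088] T [ 0.0471  0.04   -0.0121] gap 41.6460784817891 0.0
shift in present axes [ 1.3 -0.2 17.1] roll -0.03 | shift after roll [ 1.3 -0.2 17.1]
t 25.53 fix x,y [37.5  5. ] tips z 56.09 Fx -0.5 Fy -0.06 Fz 0.41 T [ 0.0471  0.04   -0.0121]
```

No contact. I'll lower and close gently.

>>> move_arm(
  motion=[42,0.5,0,5,0,42,0.5,0,6,0,42,0,0,5,0,42,0,0,1,0,42,0,0,0,0],
  squeeze=15,
)

```text
t: 25.95
tool_pos: [0.4505, 0.318, 0.2209]
tcp_rot: [-0.158, 0.987, -0.0, -0.001]
ft_force: [-0.6, -0.6, -0.8]
finger_gap: 0.483
grip_force: 0.0
```

>>> move_arm(
  motion=[36,0,0,0,0,33,0,0,0,0,31,0,0,0,0,26,0,0,0,0,26,0,0,0,0,26,0,0,0,0],
)

```text
t: 26.45
tool_pos: [0.4508, 0.318, 0.2218]
tcp_rot: [-0.158, 0.987, -0.0, 0.0]
ft_force: [-0.4, -0.9, 1.0]
finger_gap: 0.35
grip_force: 15.0
```

```bash
python3 - <<'E'
from h import *
st();rep()
E
```

```text
t 26.45 tcp [0.4508 0.318  0.2218] yaw_toolx -161.76 z [ 0.0005 -0.     -1.    ] F [-0.3882 -0.9102  0.9508] T [-0.026   0.0086  0.0809] gap 30.444690303422533 15.000110367618618
t 26.45 fix x,y [36.78  4.82] tips z 39.59 Fx -0.49 Fy -0.86 Fz 0.95 T [-0.026   0.0086  0.0809]
```

>>> move_arm(
  motion=[26,-1.5,-0.3,0,0,26,-1.5,-0.3,0,0,26,-1.5,-0.3,0,0,26,-1.5,-0.3,0,0,26,0,0,0,0],
)

```text
t: 26.87
tool_pos: [0.4552, 0.3187, 0.2218]
tcp_rot: [-0.158, 0.987, -0.0, -0.003]
ft_force: [-4.9, 0.2, 6.7]
finger_gap: 0.345
grip_force: 15.0
```

>>> move_arm(
  motion=[26,-1.8,-0.4,0,0,26,-1.8,-0.4,0,0,26,-1.8,-0.4,0,0,26,0,0,0,0],
)

```text
t: 27.2
tool_pos: [0.4607, 0.3192, 0.2219]
tcp_rot: [-0.158, 0.987, -0.0, -0.003]
ft_force: [-5.8, -0.3, 7.4]
finger_gap: 0.344
grip_force: 15.0
```

```bash
python3 - <<'E'
from h import *
st();rep()
E
```

```text
t 27.2 tcp [0.4607 0.3192 0.2219] yaw_toolx -161.79 z [-0.0053 -0.0013 -1.    ] F [-5.7915 -0.2546  7.42  ] T [ 0.0097  1.0015 -0.027 ] gap 29.947614098165065 15.001102951391658
t 27.2 fix x,y [46.7   4.99] tips z 39.68 Fx -5.78 Fy 0.38 Fz 7.42 T [ 0.0097  1.0015 -0.027 ]
```

>>> move_arm(
  motion=[26,-1.8,-0.4,-0.4,0,26,-1.8,-0.4,0,0,26,-1.8,-0.4,0,0,26,0,0,0,0],
)

```text
t: 27.53
tool_pos: [0.4682, 0.3199, 0.2219]
tcp_rot: [-0.158, 0.987, -0.0, 0.0]
ft_force: [-1.5, 0.2, 1.3]
finger_gap: 0.345
grip_force: 15.0
```

```bash
python3 - <<'E'
from h import *
st();rep()
a=read_camera("top");b=read_camera("scene")
u=cv2.resize(a[140:230,222:342,::-1],None,fx=6.5,fy=6.5,interpolation=cv2.INTER_CUBIC)
cv2.imwrite("pics/e2.png",u)
E
```

```text
t 27.53 tcp [0.4682 0.3199 0.2219] yaw_toolx -161.77 z [ 0.0003  0.     -1.    ] F [-1.4847  0.2067  1.3458] T [0.0682 0.4193 0.0295] gap 29.990073794443845 14.99778980015435
t 27.53 fix x,y [54.23  4.84] tips z 39.65 Fx -1.45 Fy 0.37 Fz 1.35 T [0.0682 0.4193 0.0295]
```

View pics/e2.png

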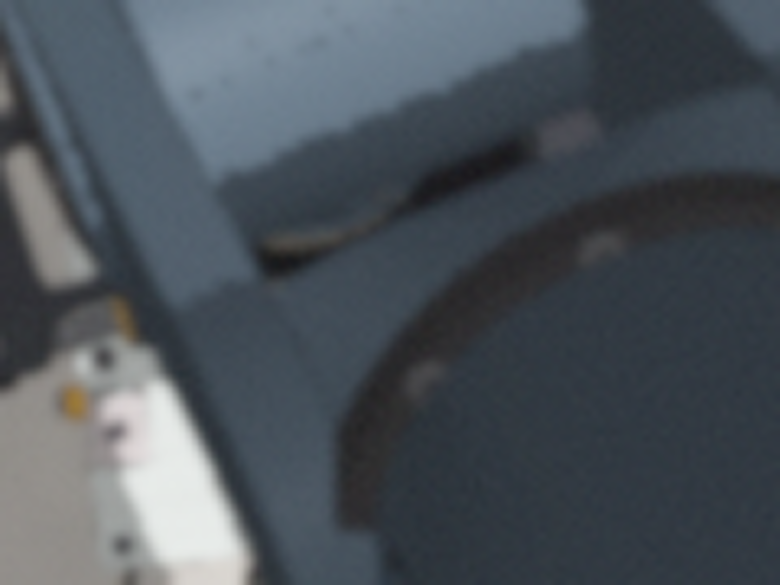

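The arm hides the carrier from the top camera, so nothing useful shows in this picture. By the numbers the grip held (gap 30.0 mm) and came 17 mm forwards. Now I'll straighten and centre it.

>>> move_arm(
  motion=[26,0,-1,0,3,26,0,-1,0,3,26,0.5,-1.2,0,3,26,0.5,-1.2,0,3,26,0,0,0,0,26,0,0,0,0],
  squeeze=20,
)

```text
t: 28.13
tool_pos: [0.4685, 0.3155, 0.2219]
tcp_rot: [-0.055, 0.998, 0.0, 0.001]
ft_force: [-0.2, 0.9, -3.3]
finger_gap: 0.341
grip_force: 20.0
```

```bash
python3 - <<'E'
from h import *
st();rep()
E
```

```text
t 28.13 tcp [0.4685 0.3155 0.2219] yaw_toolx -173.71 z [ 0.0019  0.0005 -1.    ] F [-0.2302  0.9178 -3.3273] T [ 0.0302 -0.1018  0.0054] gap 29.699750334268558 19.993389160317747
t 28.13 fix x,y [54.11  0.38] tips z 39.69 Fx -0.13 Fy 0.94 Fz -3.33 T [ 0.0302 -0.1018  0.0054]
```

>>> move_arm(
  motion=[26,0,0,0.4,0,26,0,0,0,0,33,0,0,0,0,42,0,0,0,0,42,0,0,0,0,42,0,0,-6,0,42,0,0,-15,0,42,0,0,-25,0,42,0,0,-30,0,42,0,0,-30,0,42,0,0,-20,0],
)

```text
t: 29.05
tool_pos: [0.468, 0.3156, 0.3507]
tcp_rot: [-0.054, 0.999, 0.001, 0.002]
ft_force: [-0.7, -0.4, 0.6]
finger_gap: 0.484
grip_force: 0.0
```

>>> move_arm(
  motion=[42,0,35,0,0,42,0,35,0,0,42,0,35,0,0,42,0,35,0,0,42,0,35,0,0,42,0,35,0,0,42,0,35,0,0,42,0,0,0,0,42,0,0,0,0],
)

```text
t: 29.8
tool_pos: [0.4401, 0.5606, 0.3475]
tcp_rot: [-0.056, 0.998, -0.0, 0.0]
ft_force: [-0.5, 0.1, 0.2]
finger_gap: 0.484
grip_force: 0.0
```

```bash
python3 - <<'E'
from h import *
st()
a=read_camera("top");b=read_camera("scene");np.save("t3.npy",a)
u=cv2.resize(a[145:235,222:342,::-1],None,fx=4,fy=4,interpolation=cv2.INTER_CUBIC);v=cv2.resize(b[185:245,215:335,::-1],None,fx=4,fy=4,interpolation=cv2.INTER_CUBIC)
cv2.imwrite("pics/e3.png",np.vstack([u,v]))
E
```

```text
t 29.8 tcp [0.4401 0.5606 0.3475] yaw_toolx -173.58 z [ 0.0002 -0.0001 -1.    ] F [-0.5247  0.1279  0.1883] T [ 0.0256 -0.0193 -0.0407] gap 42.0875568009108 0.0
```

View pics/e3.png

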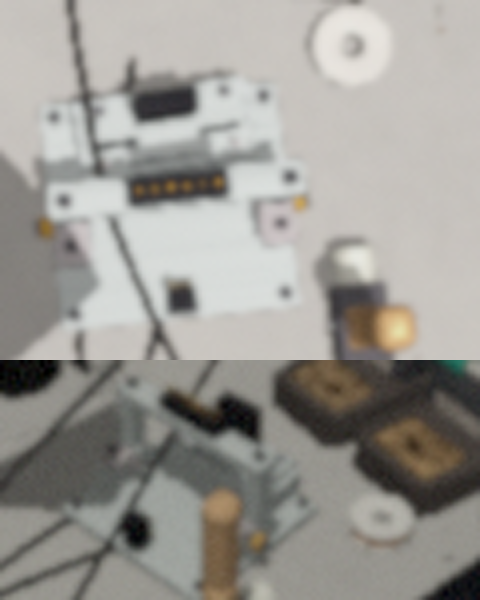

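The carrier lies straight in front of the bridge, with its grip at (165,103). The mallet is standing at (365,310), and the wick at (352,45) is untouched. I'll check the grip position numerically.

```bash
python3 - <<'E'
from h import *
a=np.load("t3.npy");g=a.max(2).astype(np.uint8);x0,y0=250,161
w=cv2.resize(g[y0:y0+16,x0:x0+26],None,fx=8,fy=8,interpolation=cv2.INTER_CUBIC)
n,l,s,c=cv2.connectedComponentsWithStats((w<75).astype(np.uint8))
i=1+np.argmax(s[1:,4]);r=cv2.minAreaRect(cv2.findNonZero((l==i).astype(np.uint8)))
P=np.array([ray("top",p,.064) for p in (cv2.boxPoints(r)+.5)/8-.5+[x0,y0]]);q=(P.mean(0)-FO)*1000
e=[P[1]-P[0],P[2]-P[1]];L=max(e,key=np.linalg.norm)
print(s[i],"fix",np.cos(FY)*q[0]+np.sin(FY)*q[1],-np.sin(FY)*q[0]+np.cos(FY)*q[1],[np.linalg.norm(k)*1e3 for k in e],np.degrees(np.arctan2(L[1],L[0])))
E
```

```text
[  47   49  116   61 5289] fix 47.03952642322592 0.6836573230694043 [np.float64(26.25278045689423), np.float64(11.344808002128337)] -81.99703171638393
```

```bash
python3 -c "
from station import *
print(sign_off())"
```

```text
the job is handed in; nothing more can be done
None
```

I tapped the carrier free (right, left, right; highest force I read was about 19 N) and stood the mallet back on its head on the bench. I then drew the carrier out by its grip, and it lies flat on the front of the base plate, its middle at about x = +38 mm and turned about 2°; I handed the job in at about 30 s.

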